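Turn the dosing head to the empty cup

TASK

Set the chocolate doser to fill the empty cup: gently push the upright tab on its turning head round with a fingertip until the spout is over the middle of the empty cup, and only then press the button on the doser fully down and let it come up again. Only push and press with the fingers, grip nothing; keep off the spout, and leave all four cups standing where they are.

Things in the scene. Friction and masses are not known exactly. Their poses are not given: they have to be found in the camera images.
- doser: fixed dosing stand: white round base plate 320 mm across, 8 mm thick; a steel post at its centre carries the turning head. Four cup mats, 115 mm from the axis, in directions -1.25, -0.45, +0.45, +1.25 rad from its +x axis (counter-clockwise from above positive). Origin on the turning axis, at the underside of the plate; z up
- head (a joint): angle of the turning head about the vertical axis through the doser's origin, rad, counter-clockwise from above positive. At 0 the spout points along the doser's +x axis, the tab along its -x axis. Stops at -1.5 and +1.5; light, even friction (0.06 N m, about 1 N at the tab), no detents or spring: it stays where it is left
- tab_centre (a point): centre of the tab: a grey upright ribbed fin at the edge of the disc, opposite the spout, 64 mm from the axis, 101 mm above the table. 32 mm long along the radius, 8 mm thick across it, from 83 to 119 mm above the table (its lowest 4 mm widen to a 20 mm foot). x axis along the radius toward the turning axis; z up
- tab: the same tab, its origin at the middle of its foot on the disc, 83 mm above the table
- spout: steel open trough, 29 mm wide, that slopes from the turning head out over the cups and turns with it. Origin on the turning axis, 75 mm above the table. The head is an aluminium disc 124 mm across, its top 83 mm above the table; a low steel hopper 72 mm across stands on its middle, rim 103 mm above the table
- spout_mouth (a point): where the product falls: at the outer end of the spout, 115 mm from the axis, on the side opposite the tab, 67 mm above the table
- dose_button (a joint): travel of the push button, m: 0 up, 0.006 fully down. It springs back; fully down takes 5 N
- dose_button_top (a point): centre of the round steel button's top, 28 mm across, on a steel post on the base plate, 135 mm from the turning axis, 85 mm above the table; pressed straight down
- sample_cup_4: the EMPTY small steel cup, 66 mm across the rim, 33 mm high, loose on one of the four mats; origin at the centre of its underside
- sample_cup_1: steel cup with dark chocolate, 64 mm across, 34 mm high, loose on a mat; origin at the centre of its underside
- sample_cup_2: steel cup with milk chocolate, 68 mm across, 34 mm high, loose on a mat; origin at the centre of its underside
- sample_cup_3: steel cup with caramel, 72 mm across, 36 mm high, loose on a mat; origin at the centre of its underside

How it is judged (in metres and radians):
On the way, in this order (a step that is already met when the one before it is completed fails the run):
1. the fingers push the tab (contact force between the fingers and tab above 0.2 N), for 0.02 s.
2. the spout's mouth is over the middle of the empty cup (within 15 mm) and at rest (horizontal distance between spout_mouth and sample_cup_4 below 0.015 m and velocity of joint head between -0.05 and 0.05 rad/s), for 0.2 s.
3. the button is pressed down (over 4.5 mm) by the fingers, with the spout over the empty cup (horizontal distance between spout_mouth and sample_cup_4 below 0.015 m and value of joint dose_button above 0.0045 m and contact force between the fingers and anything else above 0.5 N), for 0.05 s.
At the end, for the whole second after the job is handed in: The spout's mouth is within 15 mm (seen from above) of the empty cup's centre, the button has been pressed with the spout there and is up again, and all four cups stand upright within 10 mm of where they started (horizontal distance between spout_mouth and sample_cup_4 below 0.015 m and value of joint dose_button below 0.0015 m and distance of each of sample_cup_1, sample_cup_2, sample_cup_3, sample_cup_4 from where it was at the start of the episode below 0.01 m and angle between each of sample_cup_1, sample_cup_2, sample_cup_3, sample_cup_4's own z axis and vertical below 0.1 rad); the robot touches nothing.
It fails at once if the button is pressed (over 2.5 mm) while the spout is not over the empty cup (value of joint dose_button above 0.0025 m and horizontal distance between spout_mouth and sample_cup_4 above 0.015 m).
It fails at once if a cup is lifted or shifted by more than 10 mm (distance of any of sample_cup_1, sample_cup_2, sample_cup_3, sample_cup_4 from where it was at the start of the episode above 0.01 m).
It fails at once if the spout is pushed (over 1 N) (contact force between the arm and spout above 1 N).
It fails at once if the spout is pushed by the fingers (over 1 N) (contact force between the fingers and spout above 1 N).
It fails at once if the tab is squeezed or forced (over 20 N) (contact force between the fingers and tab above 20 N).
It also fails if it takes over 48 s, if anything falls off the work surface, if the arm or the gripper's body presses on something with over 40 N, if the wrist force passes 120 N, or if a joint passes its speed limit or range.

ROBOT

A 6-joint arm with a two-finger parallel gripper is mounted at the origin on a cart in front of the work surface, level with it; the furniture and walls round the work are solid. World frame = base frame: x ahead of the robot, y to its left, z up, the work surface at z = 0. Lengths are in m, angles in degrees, forces in N, time in s.
With the tool pointing down it reaches from about 0.375 to 0.9 m from the base axis. Payload 3.1 kg.
Tool frame: the origin (TCP) lies at the very end of the fingers, on their centre line; the grasp point (between the pads) lies 19 mm behind it (grip_point_offset is the distance from the TCP to the grasp point, in m); y points along the fingers, x is the direction in which the jaws open and shut, and the axes are right-handed (so a half turn about y gives the same grasp; the last joint's range is limited). The gripper opens to 87 mm and grips with 3 to 60 N. Pads are 19 mm wide; open, the fingers measure 117 mm over their backs; the gripper's body (75 mm by 190 mm) begins 51 mm behind the grasp point.
Start: joints at [-10.227, 30.224, 82.088, -0, 67.689, -10.227], TCP at [0.625, 0, 0.223] pointing down, gripper open.
Joint ranges: [-176.69, 176.69], [-43.24, 126.21], [12.49, 139.97], [-82, 262], [0, 151.66], [-163.58, 163.58]. Speed limits (degrees/s): [159.86, 159.86, 180, 180, 180, 180].

INTERFACE

Orientations are given as a 3x3 rotation matrix whose columns are the frame's x, y, z axes.
In Python, from rig import * gives the robot as it stands.
- The arm moves only by the tool send_rows, never from a script. Its argument "moves" is text: rows parted by semicolons, each of 5 numbers parted by spaces: the finger opening in mm, from 0 to 87, then the shift along the tool's x, y, z in mm, then the turn about the tool's y in degrees. In form: fingers dx dy dz yaw; .... A call has 1 to 20 rows; each row shifts and turns the commanded pose from where the row before left it, along the tool's axes as they then stand; what a row does not reach is not made up. A row lasts 1/12 s, in which the tool goes at most 41.7 mm and 7.16 degrees, less where a joint would pass 70% of its speed; a pose out of reach is approached as far as the arm can. A call is refused whole if a number of a shift passes 41.7 or a number of a turn 7.16, either way. A call with a gripper value outside its range is refused whole. The fingers move at their own pace and stop on an object; the grip force is fixed at half the most. Time passes only in rows, so rows that do not move let the fingers close. It gives the time, the measured TCP pose, the force and the opening at its end, in the units of the state.
- read_state(): the state, without advancing time (a new reading comes with each control period).
- capture(name): name is "scene" or "side" or "wrist"; returns a dict with "image" (420x560x3 uint8, blue, green, red), "z_map" (420x560 float32, m along the optical axis (not along the pixel's ray), 0 where there is no reading), "mtx" (3x3 intrinsics, pixels), "origin" and "rotation" of the camera in the world; the wrist camera has in their place "tool_from_camera" (4x4, takes a point from camera to tool coordinates, whose origin is the TCP and whose axes are the tool frame's). Camera axes: x right, y up, looking along -z (the intrinsics and any distortion apply to the point x, -y, -z); pixel columns grow to the right and rows downward; lengths in m; the calibration is good to about 2 mm. The wrist camera is an equidistant fisheye: a pixel r from the principal point sees the ray r / f radians off the axis. A picture is of the moment at which its call begins: read the wrist's pose just before it.
- hand_in(): hands the job in, once; it reports no verdict.
Trained networks look in a picture, given as the dict that the camera call returned (one of the last four; its "shot" number tells which), for a name from the list of things; names that differ only in an ending like _2 or _b are one class to them, and where a whole thing is asked for, a point or a joint stands for the part that bears it (a point fixed in the world has none). Each returns a list of dicts, best first, with "p" (0 to 1); they miss things now and then, are a little off and sometimes report something else, mostly with a low value. They report only what shows in the picture. A call takes as long as a camera call.
- search_frame(picture, name): "bbox" ([left, top, right, bottom] in pixels, round what is visible of it).
- masks_of(picture, name): "region" (420x560 bool, what is visible of it) and "bbox" ([left, top, right, bottom] in pixels, round what is visible of it).
- mark_of(picture, name): "pixel" ([row, column] in pixels: a listed point, or the origin of a listed thing).
The state is a dict: "time_s": time; "joint_positions": joint angles; "qvel": joint speeds; "tau": joint torques, N m; "position": TCP position; "tcp_rot": TCP orientation; "force": force on the tool from outside, world axes, zero at the start; "moment": the same for the moment, N m; "opening": opening from 0.0 (shut) to 1.0 (fully open).
Only numpy, scipy, OpenCV 4.12 (cv2) and the standard library are available. Lean on these libraries where they do the work, as an engineer would, in place of code of your own. Each camera call takes 0.05 s, during which the arm holds its last target. There are 200 camera calls.

## Working session

There is one attempt and no reset: what is moved stays moved. The work goes in short steps, Python scripts to look and compute and a tool call to move; the robot and the scene stay as the last step left them, time stands still between calls to the robot, and variables do not carry over. Pictures are saved under pics/ and viewed, about 8 in all and at most 12, crops included, and the job is handed in when it is done.

Besides the shell and the picture viewer there is one more tool, called after "Request:" as name(argument=value, ...) on one line, values as JSON. send_rows: Moves the arm, as the interface text tells. Its arguments: {"type":"object","properties":{"moves":{"type":"string"}},"required":["moves"]}

```bash
mkdir -p pics
cat > h.py <<'E'
from rig import *
import numpy as np, cv2
def world(c,px,z=None):
    """px=[row,col]; intersect with plane z or use depth"""
    K=np.array(c["mtx"]);r,q=px
    d=np.array([(q-K[0,2])/K[0,0],-(r-K[1,2])/K[1,1],-1.])
    R=np.array(c["rotation"]);o=np.array(c["origin"])
    if z is None: return o+R@(d*c["z_map"][int(round(r)),int(round(q))])
    w=R@d; return o+w*(z-o[2])/w[2]
E
python3 - <<'E'
from h import *
s=read_state();print(s)
ims=[]
for n in("scene","side"):
    c=capture(n);ims.append(c["image"]);print(n,np.round(c["origin"],3),c["mtx"])
    for t,z in(("doser",0),("tab_centre",.101),("spout_mouth",.067),("dose_button_top",.085),("spout",.075)):
        for m in mark_of(c,t)[:2]:print(t,round(m["p"],2),np.round(m["pixel"]),np.round(world(c,m["pixel"],z),4))
    for m in mark_of(c,"sample_cup_4")[:5]:print("cup4",round(m["p"],2),np.round(m["pixel"]),np.round(world(c,m["pixel"],.008),4))
    cv2.imwrite(f"pics/{n}0.png",c["image"])
E
```

```text
{'time_s': 0.0, 'joint_positions': array([-1.02297037e+01,  3.02795512e+01,  8.21540799e+01, -8.21411639e-05,
        6.76899584e+01, -1.02272368e+01]), 'qvel': array([ 0.05469345,  0.08213518, -0.00286646, -0.10471725, -0.03888233,
        0.09808778]), 'tau': array([-5.45745443e-04, -4.40045428e+01, -1.76593530e+01,  6.32597599e-02,
        5.83207863e-02, -1.53719384e-04]), 'position': array([6.24284364e-01, 1.31941456e-04, 2.21578168e-01]), 'tcp_rot': array([[ 9.99997746e-01, -2.12298741e-03,  4.29149352e-05],
       [-4.21045249e-05,  3.81774339e-04,  9.99999926e-01],
       [-2.12300364e-03, -9.99997674e-01,  3.81684091e-04]]), 'force': array([ 0.54353834, -0.14217859,  0.14315498]), 'moment': array([ 0.00441109, -0.00928025, -0.03867345]), 'opening': 0.9999055086191573}
scene [ 0.171 -0.404  0.692] [[491.64395763   0.         283.76409567]
 [  0.         491.64395763 208.79396161]
 [  0.           0.           1.        ]]
doser 0.59 [285. 342.] [ 0.6169 -0.1311  0.    ]
tab_centre 0.75 [270. 330.] [ 0.5622 -0.1395  0.101 ]
spout_mouth 0.72 [213. 375.] [ 0.739  -0.1004  0.067 ]
dose_button_top 0.63 [252. 262.] [ 0.5243 -0.0303  0.085 ]
spout 0.6 [230. 348.] [ 0.6652 -0.0951  0.075 ]
cup4 0.93 [298. 412.] [ 0.6727 -0.2357  0.008 ]
cup4 0.91 [232. 350.] [ 0.719  -0.0672  0.008 ]
cup4 0.63 [255. 398.] [ 0.734  -0.1645  0.008 ]
cup4 0.51 [252. 264.] [0.5708 0.0151 0.008 ]
side [ 0.377 -0.746  0.376] [[445.02758415   0.         271.24203652]
 [  0.         445.02758415 209.92443707]
 [  0.           0.           1.        ]]
doser 0.95 [275. 300.] [ 0.622  -0.1244  0.    ]
tab_centre 0.66 [230. 266.] [ 0.5566 -0.1452  0.101 ]
spout_mouth 0.65 [227. 356.] [ 0.734 -0.102  0.067]
dose_button_top 0.57 [214. 231.] [ 0.5271 -0.0255  0.085 ]
cup4 0.88 [246. 333.] [ 0.7163 -0.0532  0.008 ]
cup4 0.61 [302. 355.] [ 0.6681 -0.2377  0.008 ]
cup4 0.57 [270. 368.] [ 0.7354 -0.1548  0.008 ]
```

Run:
```python
import cv2
a=cv2.imread("pics/scene0.png")[120:360,190:480];cv2.imwrite("pics/a.png",cv2.resize(a,None,fx=2.5,fy=2.5,interpolation=cv2.INTER_CUBIC))
```

```text
(no output)
```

View pics/a.png

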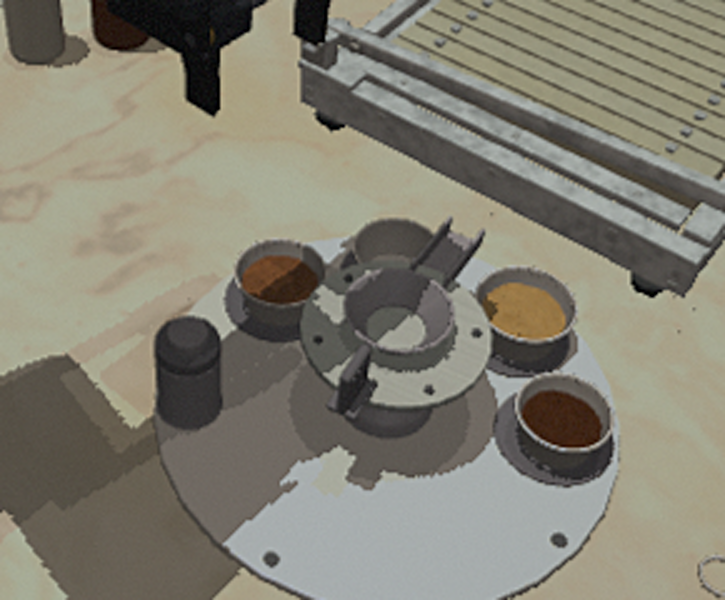

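View pics/side0.png

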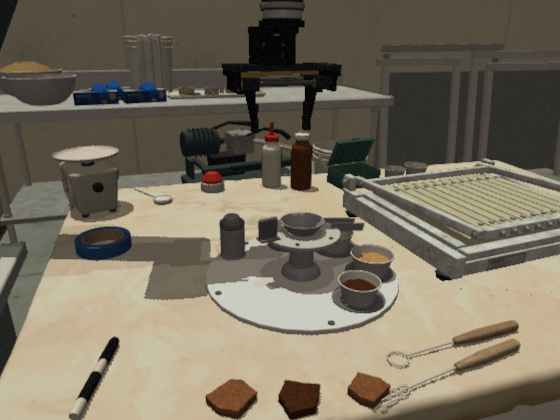

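The wide view shows the tab at the near side of the disc (crop 350,380), the spout between the empty cup (crop 395,245) and the caramel cup, and the button at the left (crop 188,340). The empty cup is on the third mat, so the head has to turn counter-clockwise. Next I refine this with depth fits.

```bash
cat >> h.py <<'E'
from scipy.optimize import least_squares
def cloud(c,m):
    rr,cc=np.nonzero(m&(c["z_map"]>0));K=c["mtx"];d=c["z_map"][rr,cc]
    p=np.c_[(cc-K[0,2])/K[0,0]*d,-(rr-K[1,2])/K[1,1]*d,-d]
    return p@np.array(c["rotation"]).T+c["origin"]
def circ(P,r):
    f=lambda v:np.hypot(P[:,0]-v[0],P[:,1]-v[1])-r
    s=least_squares(f,P[:,:2].mean(0),loss="soft_l1",f_scale=.002);return s.x,np.sqrt((s.fun**2).mean())
def allm(n):
    c=capture(n)
    P=cloud(c,np.ones((420,560),bool));P=P[np.hypot(P[:,0]-.62,P[:,1]+.128)<.18]
    H=P[(P[:,2]>.098)&(P[:,2]<.106)&(np.hypot(P[:,0]-.62,P[:,1]+.128)<.042)]
    a,e=circ(H,.035);print(n,"hopper axis",a.round(4),e.round(4),len(H))
    D=P[abs(P[:,2]-.083)<.003];D=D[np.hypot(*(D[:,:2]-a).T)<.068]
    print(" disc mean",D.mean(0).round(4),"maxr",np.hypot(*(D[:,:2]-a).T).max().round(4))
    T=P[(P[:,2]>.088)&(P[:,2]<.123)];r=np.hypot(*(T[:,:2]-a).T);T=T[(r>.045)&(r<.085)&(T[:,0]<a[0])]
    print(" tab",T.mean(0).round(4),len(T),"z",T[:,2].max().round(3))
    B=P[abs(P[:,2]-.083)<.006];B=B[(B[:,1]>-.06)&(B[:,0]<.56)];print(" button",B.mean(0).round(4),B[:,2].max().round(4),len(B))
    for g in((.717,-.06),(.735,-.16),(.67,-.2365),(.64,-.014)):
        C=P[(np.hypot(P[:,0]-g[0],P[:,1]-g[1])<.045)&(P[:,2]>.036)&(P[:,2]<.048)]
        if len(C)>10:
            x,e=circ(C,.032);v=x-a;print(" cup",x.round(4),e.round(4),len(C),"r",np.hypot(*v).round(4),"ang",np.arctan2(v[1],v[0]).round(3))
    for t,z in(("tab_centre",.101),("spout_mouth",.067),("dose_button_top",.085)):
        for m in mark_of(c,t)[:1]:
            w=world(c,m["pixel"],z);v=w[:2]-a
            print(" ",t,round(m["p"],2),w.round(4),"r",np.hypot(*v).round(4),"ang",np.arctan2(v[1],v[0]).round(3))
    return c,P,a
E
python3 - <<'E'
from h import *
for n in("scene","side"):allm(n)
E
```

```text
scene hopper axis [ 0.6194 -0.1294] 0.0031 420
 disc mean [ 0.6142 -0.135   0.084 ] maxr 0.067
 tab [ 0.556  -0.1451  0.1059] 270 z 0.122
 button [ 0.5237 -0.0346  0.0838] 0.0889 252
 cup [ 0.7125 -0.0644] 0.0014 153 r 0.1135 ang 0.609
 cup [ 0.7354 -0.1613] 0.0022 325 r 0.1203 ang -0.269
 cup [ 0.6731 -0.2323] 0.0019 274 r 0.1161 ang -1.09
 cup [ 0.6378 -0.0152] 0.0013 218 r 0.1157 ang 1.411
  tab_centre 0.61 [ 0.5605 -0.1474  0.101 ] r 0.0616 ang -2.844
  spout_mouth 0.58 [ 0.7315 -0.1081  0.067 ] r 0.1141 ang 0.187
  dose_button_top 0.76 [ 0.5268 -0.0299  0.085 ] r 0.1359 ang 2.32
side hopper axis [ 0.6207 -0.131 ] 0.0033 378
 disc mean [ 0.621  -0.1555  0.0844] maxr 0.0678
 tab [ 0.5584 -0.1471  0.1041] 430 z 0.121
 button [ 0.5246 -0.0404  0.0828] 0.0881 177
 cup [ 0.7115 -0.0632] 0.0016 78 r 0.1133 ang 0.642
 cup [ 0.7347 -0.1621] 0.002 430 r 0.1181 ang -0.267
 cup [ 0.6738 -0.2335] 0.0025 366 r 0.1154 ang -1.093
  tab_centre 0.81 [ 0.5635 -0.1368  0.101 ] r 0.0575 ang -3.041
  spout_mouth 0.98 [ 0.7301 -0.1087  0.067 ] r 0.1117 ang 0.201
  dose_button_top 0.53 [ 0.53   -0.0309  0.085 ] r 0.1351 ang 2.307
```

Request:
send_rows(moves="0 -14.2 0 -23.3 0;0 -14.2 0 -23.3 0;0 -14.2 0 -23.3 0;0 -14.2 0 -23.3 0;0 -14.2 0 -23.3 0;0 0 15 0 0;0 0 25 0 0;0 0 25 0 0;0 0 10 0 0;0 0 0 0 0;0 0 0 0 0;0 0 0 0 0;0 0 0 0 0")

```text
time_s: 2.18
position: [0.5552, -0.1167, 0.149]
tcp_rot: [[1.0, 0.003, -0.0], [0.0, -0.001, 1.0], [0.003, -1.0, -0.001]]
force: [0.2, -0.2, 0.2]
opening: 0.092
```

Run:
```python
from h import *
s=read_state();print(s["time_s"],s["position"],s["force"],s["opening"])
c,P,a=allm("side");cv2.imwrite("pics/b.png",cv2.resize(c["image"][120:320,160:420],None,fx=3,fy=3,interpolation=cv2.INTER_CUBIC))
```

```text
2.1833 [ 0.55516839 -0.1167337   0.14900412] [ 0.1845727  -0.17478563  0.22445659] 0.09218720732222231
side hopper axis [ 0.6208 -0.131 ] 0.0032 376
 disc mean [ 0.6211 -0.1555  0.0844] maxr 0.0678
 tab [ 0.5586 -0.147   0.1041] 431 z 0.121
 button [ 0.525  -0.0397  0.0827] 0.0882 175
 cup [ 0.7121 -0.0627] 0.0015 81 r 0.1141 ang 0.642
 cup [ 0.7345 -0.1621] 0.002 434 r 0.1179 ang -0.267
 cup [ 0.6738 -0.2337] 0.0025 360 r 0.1155 ang -1.094
  tab_centre 0.64 [ 0.5631 -0.1363  0.101 ] r 0.0579 ang -3.051
  spout_mouth 0.77 [ 0.7285 -0.1123  0.067 ] r 0.1093 ang 0.172
  dose_button_top 0.63 [ 0.5273 -0.0155  0.085 ] r 0.1486 ang 2.251
```

View pics/b.png

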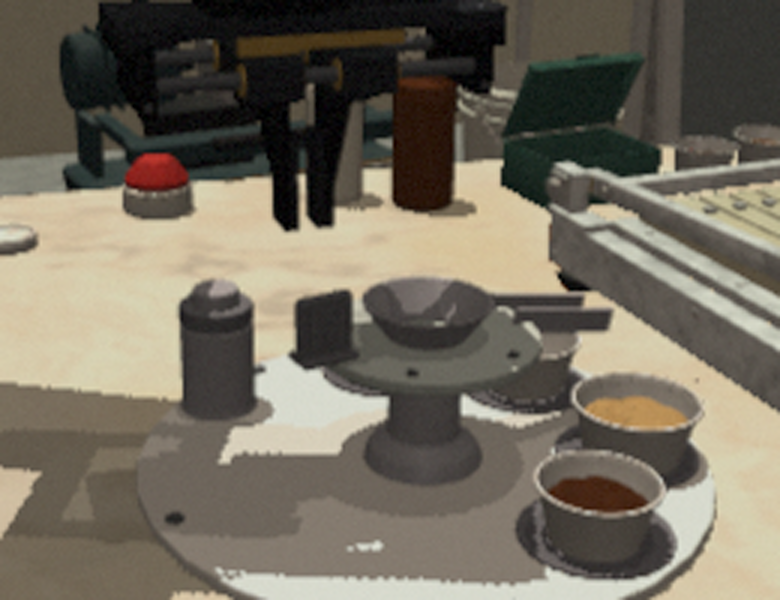

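Request:
send_rows(moves="0 0 20 0 0;0 0 20 0 0;0 0 15 0 0;0 0 0 0 0;0 -0.5 0 -2.3 -2;0 -0.5 0 -2.3 -2;0 -0.5 0 -2.3 -2;0 -0.5 0 -2.3 -2;0 -0.5 0 -2.3 -2;0 -0.5 0 -2.3 -2;0 -0.5 0 -2.3 -2;0 -0.5 0 -2.3 -2;0 -0.5 0 -2.3 -2;0 -0.5 0 -2.3 -2;0 -0.5 0 -2.3 -2;0 -0.5 0 -2.3 -2;0 0 0 0 0;0 0 0 0 0")

```text
time_s: 3.88
position: [0.5539, -0.1448, 0.0935]
tcp_rot: [[0.914, 0.001, -0.406], [0.406, -0.001, 0.914], [0.001, -1.0, -0.001]]
force: [-0.1, 0.3, 0.6]
opening: 0.006
```

Run:
```python
from h import *
for n in("scene","side"):c,P,a=allm(n)
cv2.imwrite("pics/c.png",cv2.resize(c["image"][120:320,160:420],None,fx=3,fy=3,interpolation=cv2.INTER_CUBIC))
```

```text
scene hopper axis [ 0.656  -0.1794] 0.0067 118
 disc mean [ 0.6322 -0.166   0.0841] maxr 0.068
 tab [ 0.6142 -0.1565  0.102 ] 15 z 0.106
 button [ 0.5241 -0.0353  0.0838] 0.0882 253
 cup [ 0.7137 -0.0626] 0.0007 11 r 0.1302 ang 1.111
 cup [ 0.7354 -0.1613] 0.0021 323 r 0.0815 ang 0.224
 cup [ 0.6731 -0.2322] 0.002 280 r 0.0555 ang -1.257
 cup [ 0.6375 -0.015 ] 0.0012 114 r 0.1654 ang 1.683
  spout_mouth 0.16 [ 0.599 -0.053  0.067] r 0.1386 ang 1.995
  dose_button_top 0.49 [ 0.5271 -0.0275  0.085 ] r 0.1992 ang 2.274
side hopper axis [ 0.6206 -0.1313] 0.0033 373
 disc mean [ 0.626  -0.159   0.0844] maxr 0.0661
 tab [ 0.5584 -0.1577  0.1063] 587 z 0.123
 button [ 0.5243 -0.0402  0.083 ] 0.0879 171
 cup [ 0.7115 -0.0634] 0.0015 117 r 0.1134 ang 0.642
 cup [ 0.7347 -0.162 ] 0.0021 429 r 0.1182 ang -0.263
 cup [ 0.6737 -0.2336] 0.0025 367 r 0.1153 ang -1.092
  tab_centre 0.93 [ 0.5662 -0.1625  0.101 ] r 0.0627 ang -2.62
  spout_mouth 0.76 [ 0.7267 -0.0716  0.067 ] r 0.1218 ang 0.513
  dose_button_top 0.51 [ 0.527  -0.0275  0.085 ] r 0.1397 ang 2.304
```

View pics/c.png

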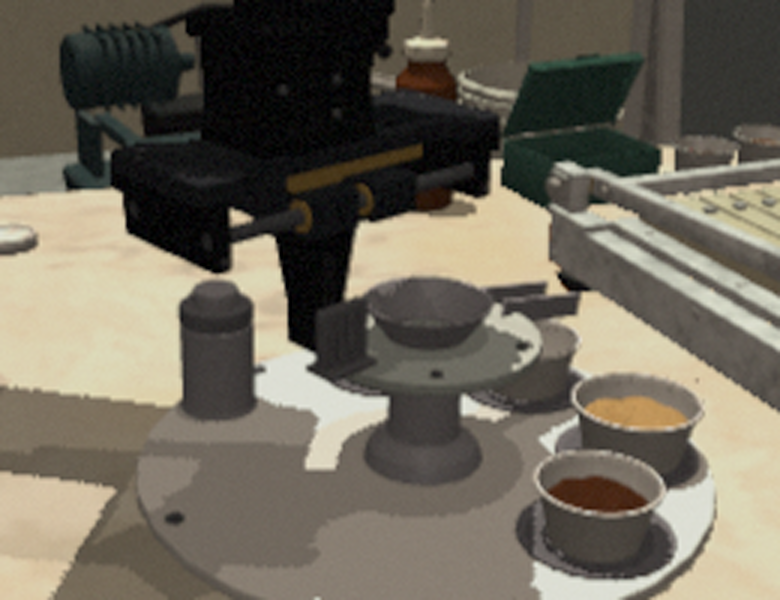

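Request:
send_rows(moves="0 -0.4 0 -1.95 -1.7;0 -0.4 0 -1.95 -1.7;0 -0.4 0 -1.95 -1.7;0 0 0 0 0;0 0 0 0 0;0 0 0 5 0;0 0 0 12 0;0 0 -20 5 0;0 0 -30 0 0;0 0 -30 0 0;0 -20 -20 30 0;0 -20 0 30 0;0 -20 0 30 0;0 0 0 0 0;0 0 0 0 0;0 0 0 0 0")

```text
time_s: 5.62
position: [0.4482, -0.0812, 0.1929]
tcp_rot: [[0.874, 0.001, -0.487], [0.487, -0.001, 0.874], [0.001, -1.0, -0.001]]
force: [0.2, -0.4, 0.1]
opening: 0.006
```

Run:
```python
from h import *
for n in("scene","side"):
    c,P,a=allm(n)
    if n=="scene":cv2.imwrite("pics/d.png",cv2.resize(c["image"][120:360,190:480],None,fx=2.5,fy=2.5,interpolation=cv2.INTER_CUBIC))
```

```text
scene hopper axis [ 0.6194 -0.1294] 0.003 421
 disc mean [ 0.6136 -0.1337  0.084 ] maxr 0.0677
 tab [ 0.5622 -0.1632  0.1058] 230 z 0.122
 button [ 0.5232 -0.0354  0.0839] 0.0886 254
 cup [ 0.7123 -0.0638] 0.0015 130 r 0.1138 ang 0.615
 cup [ 0.7355 -0.1613] 0.0023 317 r 0.1204 ang -0.268
 cup [ 0.6731 -0.2323] 0.002 280 r 0.1161 ang -1.09
 cup [ 0.6378 -0.0151] 0.0014 220 r 0.1158 ang 1.411
  tab_centre 0.68 [ 0.5697 -0.1603  0.101 ] r 0.0585 ang -2.586
  spout_mouth 0.73 [ 0.718  -0.0758  0.067 ] r 0.1123 ang 0.498
  dose_button_top 0.77 [ 0.5243 -0.0322  0.085 ] r 0.136 ang 2.345
side hopper axis [ 0.6202 -0.1308] 0.0033 367
 disc mean [ 0.6251 -0.1573  0.0844] maxr 0.0674
 tab [ 0.5651 -0.166   0.1039] 393 z 0.122
 button [ 0.5247 -0.0403  0.0829] 0.0879 175
 cup [ 0.7115 -0.0632] 0.0015 135 r 0.1136 ang 0.637
 cup [ 0.7347 -0.1619] 0.002 433 r 0.1186 ang -0.266
 cup [ 0.6735 -0.2337] 0.0025 367 r 0.1159 ang -1.093
  tab_centre 0.63 [ 0.5683 -0.1696  0.101 ] r 0.0648 ang -2.499
  spout_mouth 0.67 [ 0.7241 -0.0728  0.067 ] r 0.119 ang 0.509
  dose_button_top 0.41 [ 0.5255 -0.0246  0.085 ] r 0.1423 ang 2.299
```

View pics/d.png

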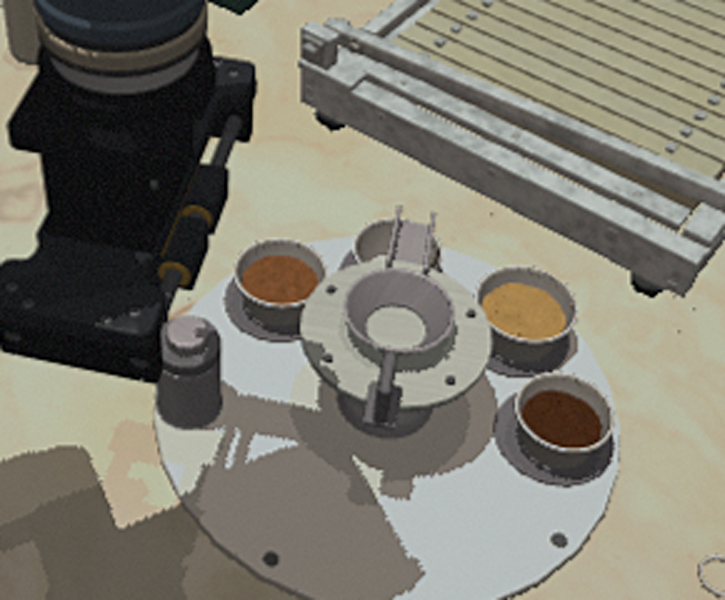

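```bash
cat >> h.py <<'E'
def spout(c,A=np.array([.62,-.1300])):
    P=cloud(c,np.ones((420,560),bool));v=P[:,:2]-A;r=np.hypot(*v.T);t=np.arctan2(v[:,1],v[:,0])
    for z0 in(.058,.066,.074,.082):
        m=(r>.07)&(r<.135)&(abs(t-.5)<.4)&(P[:,2]>z0)&(P[:,2]<z0+.008)
        if m.sum()>4:print(z0,m.sum(),"med",np.median(t[m]).round(3),"mid",(np.percentile(t[m],[3,97])).round(3),"rmax",r[m].max().round(3))
    w=v[(r>.03)&(r<.09)&(P[:,2]>.107)&(P[:,2]<.125)];print("tabtop",len(w),np.arctan2(-w[:,1],-w[:,0]).mean().round(3),np.hypot(*w.T).mean().round(3))
E
python3 - <<'E'
from h import *
for n in("scene","side"):
    c=capture(n);print(n);spout(c)
    if n=="scene":
        for z in(.067,.075,.083):
            w=world(c,[205.6,356],z);v=w[:2]-[.62,-.13];print(z,w.round(4),np.hypot(*v).round(4),np.arctan2(v[1],v[0]).round(3))
    for m in masks_of(c,"spout")[:1]:
        Q=cloud(c,m["region"]);v=Q[:,:2]-[.62,-.13];r=np.hypot(*v.T);k=(r>.085)&(r<.14);print("mask",m["p"],k.sum(),np.arctan2(v[k,1],v[k,0]).mean(),Q[k].mean(0),r[k].max())
E
```

```text
scene
0.066 117 med 0.541 mid [0.447 0.635] rmax 0.123
0.074 100 med 0.553 mid [0.418 0.674] rmax 0.125
0.082 43 med 0.427 mid [0.377 0.712] rmax 0.112
tabtop 124 0.51 0.066
0.067 [ 0.7309 -0.0639  0.067 ] 0.1291 0.537
0.075 [ 0.7237 -0.0683  0.075 ] 0.1207 0.537
0.083 [ 0.7165 -0.0726  0.083 ] 0.1123 0.536
mask 0.87 190 0.5442750463989194 [ 0.70801848 -0.07670612  0.0725762 ] 0.13894991142422597
side
0.066 28 med 0.413 mid [0.385 0.64 ] rmax 0.12
0.074 107 med 0.42 mid [0.36  0.671] rmax 0.124
0.082 78 med 0.407 mid [0.344 0.688] rmax 0.112
tabtop 169 0.576 0.066
mask 0.6 153 0.5029980787495267 [ 0.70899599 -0.08102445  0.07858684] 0.12124927530449864
```

Request:
send_rows(moves="0 20 0 -30 0;0 20 0 -30 0;0 20 20 -30 0;0 0 30 0 0;0 0 30 0 0;0 0 20 -5 0;0 0 0 0 0;0 0 0 -6 0;0 0 0 -6 0;0 0 0 -3 0;0 0 0 -2 0;0 -0.4 0 -1.8 -1.5;0 -0.4 0 -1.8 -1.5;0 -0.4 0 -1.8 -1.5;0 0 0 0 0;0 0 0 0 0;0 0 0 0 0")

```text
time_s: 7.63
position: [0.5569, -0.1558, 0.0933]
tcp_rot: [[0.833, 0.001, -0.553], [0.553, -0.001, 0.833], [0.001, -1.0, -0.001]]
force: [-0.2, 1.0, -1.4]
opening: 0.006
```

Request:
send_rows(moves="0 0 0 5 0;0 0 0 12 0;0 0 -20 5 0;0 0 -30 0 0;0 0 -30 0 0;0 -20 -20 30 0;0 -20 0 30 0;0 -20 0 30 0;0 0 0 0 0;0 0 0 0 0;0 0 0 0 0")

```text
time_s: 8.55
position: [0.4447, -0.0952, 0.1929]
tcp_rot: [[0.833, 0.001, -0.554], [0.554, -0.001, 0.833], [0.001, -1.0, -0.001]]
force: [0.5, -0.4, -0.8]
opening: 0.007
```

Run:
```python
from h import *
for n in("scene","side"):
    c,P,a=allm(n);spout(c)
    for m in masks_of(c,"spout")[:1]:
        Q=cloud(c,m["region"]);v=Q[:,:2]-[.62,-.13];r=np.hypot(*v.T);k=(r>.085)&(r<.14);print("mask",m["p"],k.sum(),np.arctan2(v[k,1],v[k,0]).mean(),Q[k].mean(0),r[k].max())
    if n=="scene":cv2.imwrite("pics/e.png",cv2.resize(c["image"][170:320,240:440],None,fx=4,fy=4,interpolation=cv2.INTER_CUBIC))
```

```text
scene hopper axis [ 0.6197 -0.1293] 0.0031 428
 disc mean [ 0.6134 -0.1333  0.0841] maxr 0.0646
 tab [ 0.5655 -0.1677  0.106 ] 239 z 0.122
 button [ 0.5304 -0.0434  0.0825] 0.0875 67
 cup [ 0.7123 -0.0638] 0.0014 131 r 0.1134 ang 0.616
 cup [ 0.7355 -0.1613] 0.0026 321 r 0.1202 ang -0.27
 cup [ 0.673  -0.2323] 0.002 283 r 0.116 ang -1.093
 cup [ 0.6378 -0.015 ] 0.0013 219 r 0.1157 ang 1.413
  tab_centre 0.53 [ 0.5693 -0.1642  0.101 ] r 0.0612 ang -2.535
  spout_mouth 0.58 [ 0.5798 -0.1587  0.067 ] r 0.0495 ang -2.507
  dose_button_top 0.56 [ 0.5253 -0.0335  0.085 ] r 0.1345 ang 2.348
0.066 114 med 0.626 mid [0.531 0.721] rmax 0.121
0.074 106 med 0.631 mid [0.502 0.772] rmax 0.122
0.082 45 med 0.753 mid [0.473 0.807] rmax 0.107
tabtop 125 0.612 0.065
mask 0.62 182 0.6286435085338699 [ 0.7025072  -0.0700418   0.07430239] 0.12125679823320105
side hopper axis [ 0.62   -0.1307] 0.0031 356
 disc mean [ 0.6234 -0.1544  0.0844] maxr 0.0661
 tab [ 0.5687 -0.171   0.1043] 364 z 0.121
 button [ 0.5248 -0.0402  0.0828] 0.0883 178
 cup [ 0.7116 -0.0632] 0.0016 132 r 0.1138 ang 0.635
 cup [ 0.7347 -0.162 ] 0.0021 433 r 0.1189 ang -0.267
 cup [ 0.6736 -0.2338] 0.0024 373 r 0.1162 ang -1.091
  spout_mouth 0.91 [ 0.7132 -0.0566  0.067 ] r 0.1191 ang 0.672
  dose_button_top 0.71 [ 0.5281 -0.0132  0.085 ] r 0.1492 ang 2.234
0.066 26 med 0.506 mid [0.485 0.732] rmax 0.121
0.074 90 med 0.506 mid [0.446 0.754] rmax 0.122
0.082 61 med 0.492 mid [0.434 0.776] rmax 0.113
tabtop 159 0.668 0.066
mask 0.53 135 0.598172534452625 [ 0.70458692 -0.07234002  0.07828776] 0.12194985007277057
```

View pics/e.png

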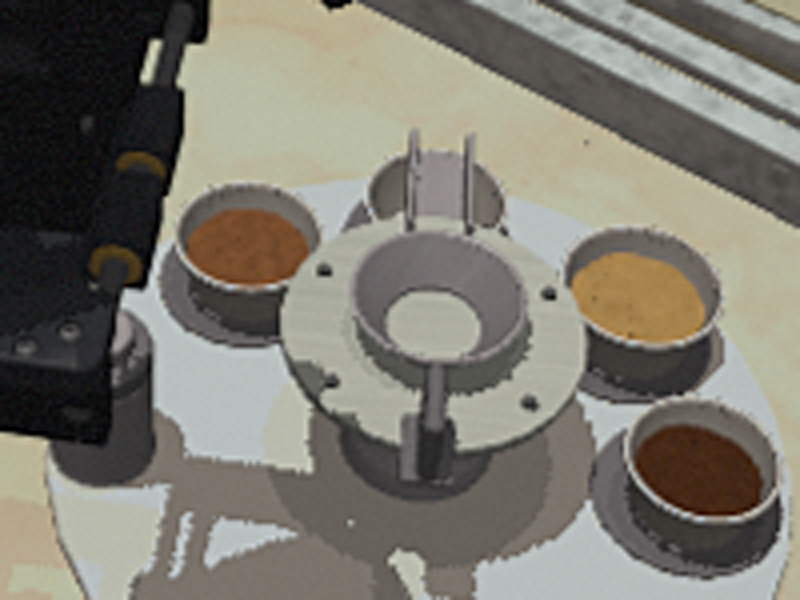

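The spout now lies centred over the empty cup: its trough is at crop (440,185) and the cup at (437,190). Both fits give about 0.62 rad. Next I go above the button.

Request:
send_rows(moves="0 34.9 0 2.9 0;0 34.9 0 2.9 0;0 34.9 0 2.9 0;0 0 30 0 0;0 0 30 0 0;0 0 30 0 0;0 0 0 0 0;0 0 0 0 0;0 0 0 0 0")

```text
time_s: 9.8
position: [0.5278, -0.0306, 0.1035]
tcp_rot: [[0.833, 0.001, -0.553], [0.553, -0.0, 0.833], [0.001, -1.0, -0.001]]
force: [-0.6, -0.5, 0.3]
opening: 0.006
```

Run:
```python
from h import *
a=capture("scene")["image"][190:310,200:340];b=capture("side")["image"][160:280,170:310]
cv2.imwrite("pics/f.png",cv2.resize(np.hstack([a,b]),None,fx=2.8,fy=2.8,interpolation=cv2.INTER_CUBIC))
```

```text
(no output)
```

View pics/f.png

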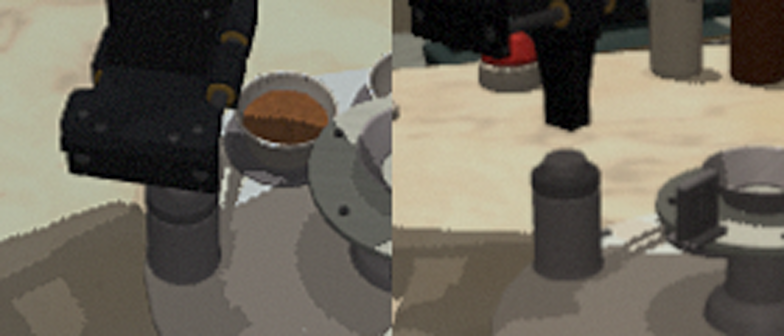

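The finger is centred over the button in both views. Pressing now.

Request:
send_rows(moves="0 0 10 0 0;0 0 6 0 0;0 0 2 0 0;0 0 2 0 0;0 0 2 0 0;0 0 2 0 0;0 0 1 0 0;0 0 0 0 0;0 0 0 0 0")

```text
time_s: 10.65
position: [0.527, -0.0304, 0.0792]
tcp_rot: [[0.833, 0.001, -0.554], [0.554, -0.0, 0.833], [0.0, -1.0, -0.001]]
force: [-3.2, 0.3, 15.4]
opening: 0.005
```

Request:
send_rows(moves="0 0 -3 0 0;0 0 -5 0 0;0 0 -10 0 0;0 0 -20 0 0;0 0 -30 0 0;0 0 -30 0 0;0 -30 0 0 0;0 -30 0 0 0;0 -30 0 0 0;0 0 0 0 0;0 0 0 0 0;0 0 0 0 0;0 0 0 0 0")

```text
time_s: 11.73
position: [0.4532, -0.08, 0.1758]
tcp_rot: [[0.833, 0.001, -0.554], [0.554, -0.0, 0.833], [0.001, -1.0, -0.001]]
force: [-0.3, 0.7, 0.7]
opening: 0.006
```

Run:
```python
from h import *
print(read_state()["force"])
for n in("scene","side"):
    c,P,a=allm(n);spout(c)
    if n=="scene":cv2.imwrite("pics/g.png",cv2.resize(c["image"][120:360,190:480],None,fx=2.5,fy=2.5,interpolation=cv2.INTER_CUBIC))
```

```text
[-0.31524118  0.71326587  0.72560372]
scene hopper axis [ 0.6197 -0.1294] 0.0032 425
 disc mean [ 0.6136 -0.1334  0.084 ] maxr 0.0659
 tab [ 0.5653 -0.1681  0.1065] 231 z 0.123
 button [ 0.5279 -0.0404  0.0839] 0.0884 130
 cup [ 0.7121 -0.0639] 0.0014 134 r 0.1132 ang 0.617
 cup [ 0.7354 -0.1612] 0.0021 316 r 0.12 ang -0.268
 cup [ 0.6731 -0.2324] 0.0021 281 r 0.116 ang -1.092
 cup [ 0.6377 -0.0152] 0.0013 215 r 0.1156 ang 1.414
  tab_centre 0.73 [ 0.5727 -0.1639  0.101 ] r 0.0583 ang -2.508
  spout_mouth 0.87 [ 0.7142 -0.0674  0.067 ] r 0.113 ang 0.58
  dose_button_top 0.6 [ 0.5257 -0.0303  0.085 ] r 0.1366 ang 2.33
0.066 114 med 0.62 mid [0.53  0.719] rmax 0.122
0.074 103 med 0.63 mid [0.502 0.774] rmax 0.124
0.082 45 med 0.747 mid [0.468 0.8  ] rmax 0.114
tabtop 126 0.612 0.065
side hopper axis [ 0.62   -0.1309] 0.0032 358
 disc mean [ 0.6235 -0.1543  0.0844] maxr 0.0666
 tab [ 0.5686 -0.1711  0.1043] 366 z 0.122
 button [ 0.5245 -0.0402  0.0833] 0.0879 164
 cup [ 0.7117 -0.0635] 0.0015 131 r 0.1138 ang 0.634
 cup [ 0.7348 -0.1621] 0.002 433 r 0.1189 ang -0.265
 cup [ 0.6736 -0.2336] 0.0025 363 r 0.1159 ang -1.089
  tab_centre 0.96 [ 0.5737 -0.1659  0.101 ] r 0.058 ang -2.495
  spout_mouth 0.58 [ 0.7111 -0.059   0.067 ] r 0.1161 ang 0.669
  dose_button_top 0.64 [ 0.5304 -0.025   0.085 ] r 0.1387 ang 2.273
0.066 23 med 0.507 mid [0.485 0.723] rmax 0.122
0.074 99 med 0.507 mid [0.438 0.747] rmax 0.122
0.082 58 med 0.494 mid [0.427 0.785] rmax 0.108
tabtop 157 0.668 0.066
```

View pics/g.png

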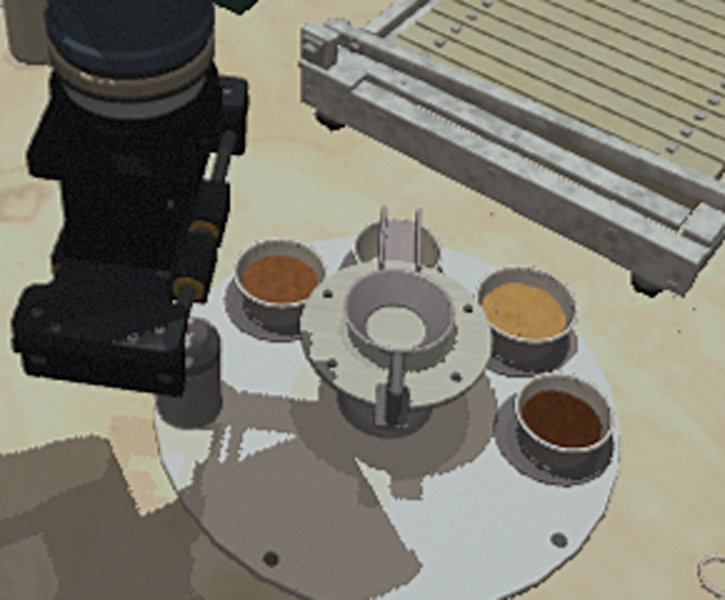

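The spout is over the empty cup (crop 400,240), the cups haven't moved, the button is up and the arm is clear.

```bash
python3 -c "
from rig import *
print(hand_in())"
```

```text
the job is handed in; nothing more can be done
None
```

The spout is set over the empty cup, the button was pressed fully down and came up again, and the job is handed in; no verdict was reported.

- **Turning the head:** I pushed the tab counter-clockwise with the closed fingertips in two strokes. The first stopped about 9 mm short at the spout's mouth, so I made a small second push after looking again.
- **Spout position:** Depth fits put the spout at about 0.62 rad and the empty cup at 0.62–0.63 rad, so the mouth is within a few millimetres of the cup's centre.
- **Button:** The fingers reached 79 mm above the table with 15 N on them, which is the full 6 mm of travel, and then lifted clear. It measures at the same height as before the press.
- **Cups:** Before and after, all four were measured within about 1 mm of where they started, although the side camera never saw the milk chocolate cup.

**Disagreements:** The network's spout-mouth marks scattered by about ±0.05 rad around the depth fits, from 0.58 to 0.67 rad. That is still within the 15 mm limit. One of those marks, taken just before the press, landed on the tab, so I ignored it. The side camera's depth readings of the spout and tab were one-sided, because it sees only one face of each.

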